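# Draw the long brush from the tool block and lay it on the brush rest

## Robot

A 6-joint arm with a two-finger parallel gripper is mounted at the origin on the work surface. World frame = base frame: x ahead of the robot, y to its left, z up, the work surface at z = 0. Lengths are in m, angles in rad, forces in N, time in s.
With the tool pointing down it reaches from about 0.3 to 0.875 m from the base axis. Payload 6.4 kg.
Tool frame: the origin (TCP) lies where the fingers leave the gripper's body, on its centre line; the fingertips stand 64 mm ahead of it and the grasp point (between the pads) lies 45 mm ahead of it; z points along the fingers, y is the line along which they close (so a half turn about z gives the same grasp; the last joint's range is limited). The gripper opens to 88 mm and grips with 3 to 60 N. Pads are 18 mm wide; open, the fingers measure 123 mm over their backs; the gripper's body (75 mm by 187 mm) begins 45 mm behind the grasp point.
Start: joints at [-1.502, 0.181, 1.607, -0, 1.354, -0.206], TCP at [0.156, -0.553, 0.303] pointing down, gripper open.
Joint ranges: [-2.99, 2.99], [-0.89, 2.07], [0.3, 2.58], [-1.14, 4.28], [0, 2.63], [-3.12, 3.12]. Speed limits (rad/s): [2.57, 2.57, 3.01, 3.14, 3.14, 3.14].

## Interface

Orientations are given as a 3x3 rotation matrix whose columns are the frame's x, y, z axes.
In Python, from plant import status, capture, camera_info, job gives the robot as it stands.
- The arm moves only by the tool arm_command, never from a script. Its argument "deltas" is a list of rows, each a list of 3 entries, a list of its own where there are three numbers: the shift along the world's x, y, z in m, then the turn, a rotation vector about the world's x, y, z in rad, then the opening, from 0 (shut) to 1 (fully open). In form: [[[dx, dy, dz], [ax, ay, az], fingers], ...]. A call has 1 to 12 rows; each row is the pose to reach, as a shift and turn from the pose commanded when the call began; what a row does not reach only later rows make up. A row lasts 1/12 s, in which the tool goes at most 41.7 mm and 7.16 degrees, less where a joint would pass 70% of its speed; a pose out of reach is approached as far as the arm can. A call with a gripper value outside its range is refused whole. The fingers move at their own pace and stop on an object; the grip force is fixed at half the most. Time passes only in rows, so rows that repeat a pose let the fingers close. It gives the time, the measured TCP pose, the force, the opening and the grip force at its end, in the units of the state.
- status.get_obs(): the state, without advancing time (a new reading comes with each control period).
- capture(name): name is "scene" or "top" or "wrist"; returns the picture (480x640x3 uint8, blue, green, red); there is no depth.
- camera_info(name): a dict with "K" (3x3 intrinsics, pixels), "eye" and "orientation" of the camera in the world. Camera axes: x right, y up, looking along -z (the intrinsics and any distortion apply to the point x, -y, -z); pixel columns grow to the right and rows downward; lengths in m; the calibration is good to about 2 mm. A picture is of the moment at which its call begins: read the wrist's pose just before it. camera_info takes no time and is no camera call; for the wrist camera it gives the pose at the moment of the call.
- job.close_job(): hands the job in; it is judged then, once.
The state is a dict: "time_s": time; "qpos": joint angles; "qvel": joint speeds; "joint_torque": joint torques, N m; "tool_pos": TCP position; "ee_rot": TCP orientation; "wrist_force": force on the tool from outside, world axes, zero at the start; "torque": the same for the moment, N m; "opening": finger opening in m; "grasp_force": force on a finger pad.
Only numpy, scipy, OpenCV 4.12 (cv2) and the standard library are available. Lean on these libraries where they do the work, as an engineer would, in place of code of your own. Each camera call takes 0.05 s, during which the arm holds its last target. There are 200 camera calls.

## Task

Pull the long paintbrush out of the wooden tool block and lay it in the brush rest: level, in a facing pair of notches, with its bristles sticking out past the end of the rest, then let go. Never let the bristles touch anything, the gripper included; set the brush down gently on the rest while you still hold it, rather than dropping it or pressing hard, and leave everything else as it is.

Things in the scene. Friction and masses are not known exactly. Their poses are not given: they have to be found in the camera images.
- brush: Long paintbrush, 270 mm, by far the tallest thing in the block, in any of its holes, bristles up, 35 to 70 g. Origin: centre of its butt (lower end); z runs along it to the bristles. Wooden handle 11 mm thick from 0 to 205 mm, metal ferrule as thick to 235, dark rigid bristles up to 12.4 mm thick to 270. Balances about 133 mm from the butt. Clamped in its hole, upright to 2 degrees.
- brush_bristles: The bristles of the long brush, fixed to it; origin at their root (235 mm from the butt), z along the brush to the bristle end, 35 mm long. They must not touch anything.
- brush_mid (a point): Point on the axis of the long brush, 150 mm from its butt, the middle of the graspable length above the block; axes as the brush.
- brush_hair_end (a point): The free end of the bristles of the long brush, on its axis.
- block: Wooden tool block, fixed, 90 x 180 x 90 mm (x, y, z), origin under its centre. Upright 15 mm holes, 75 deep (floor 15 above the table), at y = -60, 0, 60 of its frame, hold the long brush, short brush and marker. A hidden spring pad in each hole clamps the shaft: drawing it out takes a firm grip and a steady upward pull of 8 to 15 N over the first 50 mm.
- rest: Fixed wooden brush rest. Base 120 x 160 x 8 mm (x, y, z), origin under its centre. Two rails along its y at x = -45 and 45, 12 thick, tops 40 above the table, with pointed teeth (tips at 50) at y = -60, -20, 20, 60 leaving notches at y = -40, 0, 40, 20 wide at the flat bottom. A brush laid along the rest's x has its axis 45.5 above the table. Any notch pair will do, bristles at either end.
- short_brush: Bystander in the block: short brush, 122 mm long, 10 mm thick, bristles up; its top is about 137 mm above the table. Origin: its butt.
- marker: Bystander in the block: capped marker, 115 mm long, 11 mm thick, standing; its top is about 130 mm above the table. Origin: its lower end.
- stamp: Bystander: wooden hand stamp, 36 x 36 mm, 64 mm tall with its turned knob. Origin: centre of the underside.
- stamp_wide: Bystander: wooden hand stamp, 34 x 75 mm, 64 mm tall. Origin: centre of the underside.
- ink_bottle: Bystander: small round amber ink jar, 44 mm wide, 55 mm tall. Origin: centre of the underside.
- tape_roll: Bystander: roll of tape lying flat, 66 mm across, 20 mm high. Origin: centre of the underside.
- glue_stick: Bystander: standing glue stick, 26 mm thick, 90 mm tall. Origin: centre of the underside.
- lid_dish: Bystander: shallow plastic lid used as a dish, 90 mm across, 18 mm high. Origin: centre of the underside.
Things that resemble listed ones, but are neither listed nor needed, are in the scene too. Leave any black look-alike of the rest alone.

How it is judged:
By the outcome, as a careful person would: the job done as asked, in the order asked, and still so for the second after the job is handed in, with the robot touching nothing.
It also fails if it takes over 51 s, if anything falls off the work surface, if the arm or the gripper's body presses on something with over 40 N, if the wrist force passes 120 N, or if a joint passes its speed limit or range.

## Working session

There is one attempt and no reset: what is moved stays moved. The work goes in short steps, Python scripts to look and compute and a tool call to move; the robot and the scene stay as the last step left them, time stands still between calls to the robot, and variables do not carry over. Pictures are saved under pics/ and viewed, at most 10 in all, crops included, and the job is handed in when it is done.

Besides the shell and the picture viewer there is one more tool, called after "Call:" by a JSON object that holds its "api" and its "payload", one argument or row to a line. arm_command: Moves the arm, as the interface text tells. Its arguments: {"type":"object","properties":{"deltas":{"type":"array"}},"required":["deltas"]}

```bash
ls; mkdir -p pics
python3 - <<'E'
from plant import status, capture, camera_info
import cv2,numpy as np
np.set_printoptions(precision=4,suppress=True)
for n in("scene","top"):
    cv2.imwrite(f"pics/{n}0.png",capture(n)); c=camera_info(n); print(n,c)
o=status.get_obs(); print(o)
E
```

```text
pics
scene {'K': array([[543.0194,   0.    , 323.9606],
       [  0.    , 543.0194, 239.4222],
       [  0.    ,   0.    ,   1.    ]]), 'eye': array([1.2063, 0.6012, 0.9014]), 'orientation': array([[-0.6681, -0.4477,  0.5944],
       [ 0.7437, -0.4272,  0.5142],
       [ 0.0237,  0.7856,  0.6183]])}
top {'K': array([[444.5526,   0.    , 317.4043],
       [  0.    , 444.5526, 242.973 ],
       [  0.    ,   0.    ,   1.    ]]), 'eye': array([0.418 , 0.    , 1.1979]), 'orientation': array([[-0.0031,  0.9948, -0.1022],
       [-0.9998, -0.0013,  0.0178],
       [ 0.0176,  0.1022,  0.9946]])}
{'time_s': 0.1, 'qpos': array([-1.5023,  0.1814,  1.6079, -0.    ,  1.3538, -0.2063]), 'qvel': array([ 0.0012, -0.0019, -0.0029,  0.0007,  0.0009,  0.0007]), 'joint_torque': array([ -0.0002, -43.4824, -34.2695,   0.0704,   0.0341,  -0.    ]), 'tool_pos': array([ 0.156 , -0.553 ,  0.3019]), 'ee_rot': array([[ 0.9625,  0.2713, -0.0001],
       [ 0.2713, -0.9625,  0.0015],
       [ 0.0003, -0.0015, -1.    ]]), 'wrist_force': array([-0.4212,  0.1153,  0.0741]), 'torque': array([-0.026 , -0.0323, -0.018 ]), 'grasp_force': 0.0, 'opening': 0.08839340450795152}
```

View pics/scene0.png

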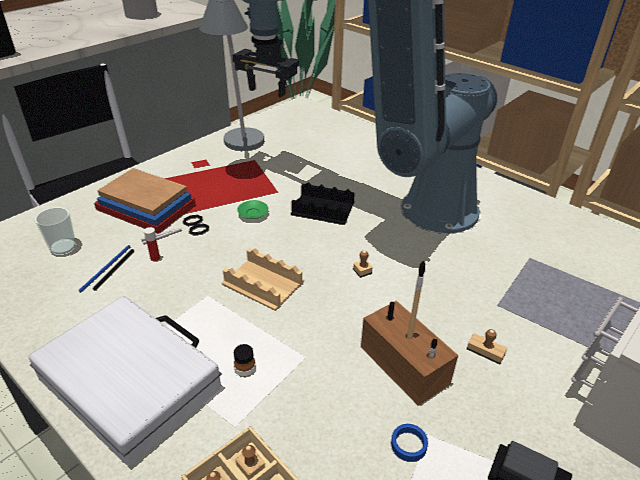

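View pics/top0.png

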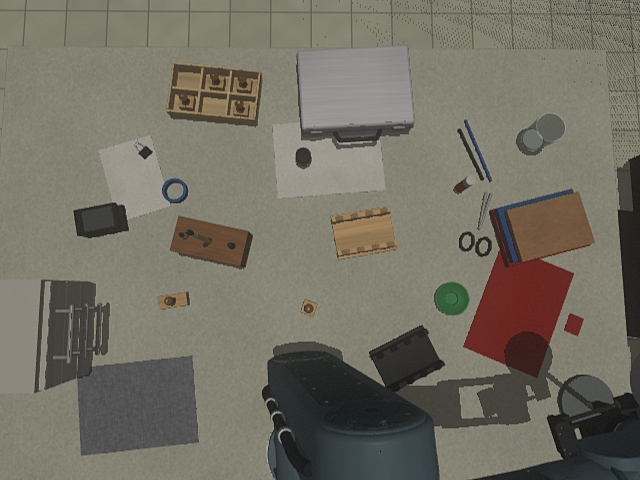

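The scene view shows the block at (410,350). In it are the long brush at (421,264), the marker or short brush at (391,310), and another at (433,345). The wooden rest is at (263,277) and its black look-alike at (323,203). In the top view the rest is at (364,233) and the block at (210,242). The tall one at scene (421,264) fits the long brush, so I'll confirm it with one crop.

```bash
cat > h.py <<'E'
import numpy as np,cv2
from plant import camera_info
def ray(n,uv,c=None):
    c=c or camera_info(n); K=c["K"]
    d=np.linalg.inv(K)@[uv[0],uv[1],1]; d=c["orientation"]@(d*[1,-1,-1])
    return np.array(c["eye"]),d/np.linalg.norm(d)
def plane(n,uv,z,c=None):
    e,d=ray(n,uv,c); return e+d*(z-e[2])/d[2]
def proj(n,p,c=None):
    c=c or camera_info(n); q=c["orientation"].T@(np.array(p)-c["eye"])*[1,-1,-1]; q=c["K"]@q; return q[:2]/q[2]
def tri(a,b):
    (e1,d1),(e2,d2)=a,b
    A=np.stack([d1,-d2],1); t=np.linalg.lstsq(A,e2-e1,rcond=None)[0]
    p,q=e1+d1*t[0],e2+d2*t[1]; return (p+q)/2,np.linalg.norm(p-q)
E
python3 - <<'E'
import cv2,numpy as np
s=cv2.imread('pics/scene0.png');t=cv2.imread('pics/top0.png')
a=cv2.resize(s[250:410,350:470],None,fx=3.3,fy=3.3,interpolation=2)
b=cv2.resize(t[205:277,160:260],None,fx=4,fy=4,interpolation=2);c=cv2.resize(t[200:265,320:405],None,fx=4,fy=4,interpolation=2)
o=np.zeros((560,800,3),np.uint8);o[:528,:396]=a;o[:288,400:800]=b;o[292:552,400:740]=c
cv2.imwrite('pics/crop1.png',o)
hsv=cv2.cvtColor(t,cv2.COLOR_BGR2HSV)
for p in[(185,250),(240,260),(364,240),(340,225),(364,214),(300,200),(300,240)]:print(p,hsv[p[1],p[0]])
E
```

```text
(185, 250) [ 14 121  97]
(240, 260) [ 13 123 114]
(364, 240) [ 17 107 140]
(340, 225) [ 17 110 156]
(364, 214) [ 17 108 161]
(300, 200) [ 26  31 139]
(300, 240) [ 25  33 131]
```

View pics/crop1.png

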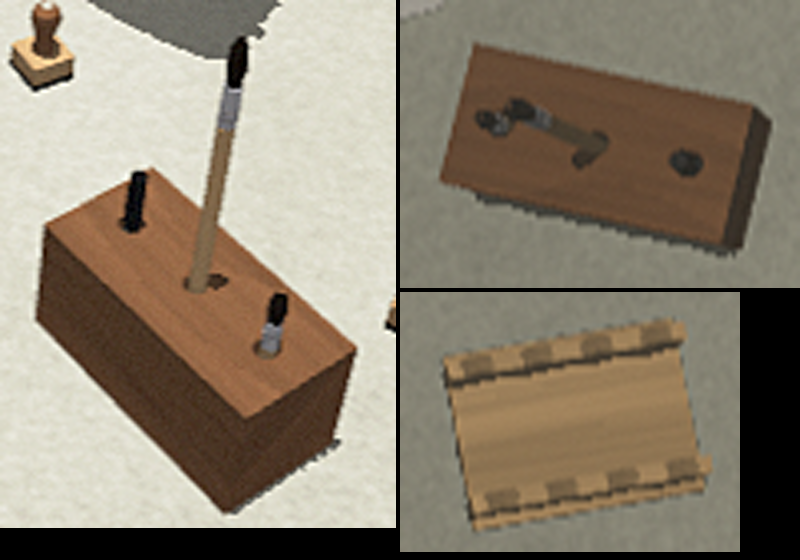

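The crop confirms it: the long brush is in the middle hole, with the bare-handled base near scene (410,337), its tip at (422,261.5), and the base in the top view at (209,242). Next I'll measure the block, the brush and the rest.

Run:
```python
from h import *
np.set_printoptions(precision=4,suppress=True)
t=cv2.imread('pics/top0.png');h=cv2.cvtColor(t,cv2.COLOR_BGR2HSV)
C=camera_info('top')
def blob(seed,lo,hi):
    m=cv2.inRange(h,lo,hi); m=cv2.morphologyEx(m,cv2.MORPH_CLOSE,np.ones((7,7)))
    n,l,st,ce=cv2.connectedComponentsWithStats(m); k=l[seed[1],seed[0]]
    return cv2.findContours((l==k).astype(np.uint8),0,2)[0][0][:,0].astype(float)
for nm,seed,lo,hi,z in[('block',(185,250),(5,70,20),(22,255,255),.09),('rest',(364,240),(12,75,40),(22,255,255),.04)]:
    c=blob(seed,lo,hi); w=np.array([plane('top',p,z,C)[:2] for p in c],np.float32)
    r=cv2.minAreaRect(w); print(nm,r,cv2.boxPoints(r).tolist()); print(cv2.boxPoints(cv2.minAreaRect(c.astype(np.float32))).tolist())
# block top hull corners by hand from crop
blk=np.array([(160+u/4,205+v/4) for u,v in[(75,43),(355,103),(320,248),(41,180)]]) 
print('block top',np.array([plane('top',p,.09) for p in blk]))
rs=np.array([(320+u/4,200+v/4) for u,v in[(46,62),(285,35),(306,175),(70,205)]])
print('rail corners z.04..',np.array([plane('top',p,.04) for p in rs]))
print('brush base',plane('top',(209.2,242),.09),plane('scene',(409.7,337.3),.09), tri(ray('top',(209.2,242)),ray('scene',(409.7,337.3))))
print('tip',tri(ray('top',(189.5,232)),ray('scene',(422.1,261.5))))
```

```text
block ((0.5368621349334717, 0.24584217369556427), (0.1921258270740509, 0.09095320105552673), 77.48025512695312) [[0.47164276242256165, 0.16192173957824707], [0.5604332089424133, 0.14220526814460754], [0.6020815372467041, 0.32976260781288147], [0.51329106092453, 0.349479079246521]]
[[169.22352600097656, 250.49412536621094], [177.12940979003906, 214.9176483154297], [252.62355041503906, 231.69410705566406], [244.71766662597656, 267.27056884765625]]
rest ((0.5653031468391418, -0.1437317132949829), (0.11670763790607452, 0.16196364164352417), 9.736180305480957) [[0.4940947890281677, -0.07378459721803665], [0.5214847922325134, -0.23341546952724457], [0.636511504650116, -0.21367883682250977], [0.6091215014457703, -0.05404795706272125]]
[[330.016845703125, 215.7617645263672], [390.65777587890625, 205.06040954589844], [398.3389892578125, 248.58726501464844], [337.69805908203125, 259.28863525390625]]
block top [[0.6008 0.3277 0.09  ]
 [0.5628 0.1522 0.09  ]
 [0.472  0.1727 0.09  ]
 [0.5147 0.3463 0.09  ]]
rail corners z.04.. [[ 0.6097 -0.0581  0.04  ]
 [ 0.6277 -0.2165  0.04  ]
 [ 0.5346 -0.2285  0.04  ]
 [ 0.5151 -0.0732  0.04  ]]
brush base [0.5345 0.2503 0.09  ] [0.542  0.2581 0.09  ] (array([0.535 , 0.2533, 0.0806]), np.float64(0.002089555490752548))
tip (array([0.5349, 0.2503, 0.278 ]), np.float64(0.003063037360961566))
```

Call:
{"api": "arm_command", "payload": {
  "deltas": [
    [[0.34, 0.6, 0.08], [0, 0, 1.297], 0.5],
    [[0.34, 0.6, 0.08], [0, 0, 1.297], 0.5],
    [[0.34, 0.6, 0.08], [0, 0, 1.297], 0.5],
    [[0.34, 0.6, 0.08], [0, 0, 1.297], 0.5],
    [[0.34, 0.6, 0.08], [0, 0, 1.297], 0.5],
    [[0.34, 0.6, 0.08], [0, 0, 1.297], 0.5],
    [[0.34, 0.6, 0.08], [0, 0, 1.297], 0.5],
    [[0.34, 0.6, 0.08], [0, 0, 1.297], 0.5],
    [[0.34, 0.6, 0.08], [0, 0, 1.297], 0.5],
    [[0.34, 0.6, 0.08], [0, 0, 1.297], 0.5],
    [[0.34, 0.6, 0.08], [0, 0, 1.297], 0.5],
    [[0.34, 0.6, 0.08], [0, 0, 1.297], 0.5]
  ]
}}

```text
time_s: 1.1
tool_pos: [0.4012, -0.1192, 0.3606]
ee_rot: [[-0.004, 1.0, 0.0], [1.0, 0.004, -0.0], [-0.0, 0.0, -1.0]]
wrist_force: [-0.3, -1.5, 1.3]
opening: 0.0442
grasp_force: 0.0
```

Run:
```python
from plant import status, capture, camera_info
import cv2,numpy as np,pickle
print(status.get_obs()['qpos'],status.get_obs()['tool_pos'])
c=camera_info('wrist'); cv2.imwrite('pics/w1.png',capture('wrist')); pickle.dump(c,open('w1.pkl','wb')); print(c)
print(status.get_obs()['tool_pos'])
```

```text
[-5.74112232e-01 -2.37791453e-01  1.89826398e+00 -3.69950321e-05
  1.48068584e+00 -5.77727649e-01] [ 0.4012365  -0.11923245  0.3605623 ]
{'K': array([[377.78604708,   0.        , 319.2537402 ],
       [  0.        , 377.78604708, 237.78811073],
       [  0.        ,   0.        ,   1.        ]]), 'eye': array([ 0.40029694, -0.04482045,  0.44193308]), 'orientation': array([[ 9.99993049e-01, -3.61617561e-03, -9.07992149e-04],
       [ 3.72429139e-03,  9.57341316e-01,  2.88935520e-01],
       [-1.75583180e-04, -2.88936893e-01,  9.57348130e-01]])}
[ 0.40402678 -0.11307693  0.36157589]
```

View pics/w1.png

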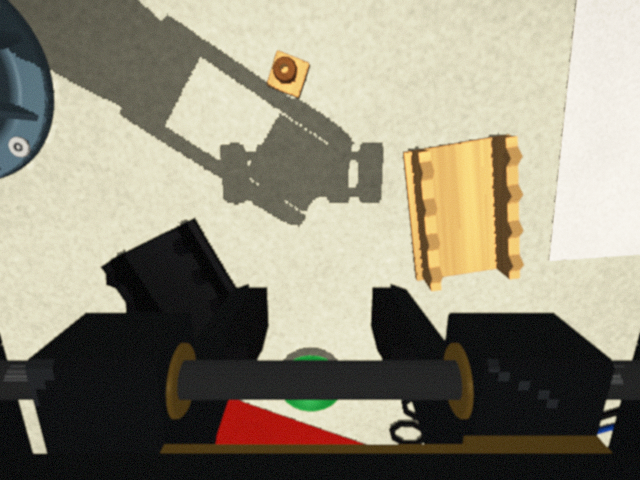

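The wrist view shows the rest at pixels 403–522 × 135–290, with the base's near edge running from (403,154) to (417,278). The black look-alike is at (170,270).

Run:
```python
from h import *
import pickle
np.set_printoptions(precision=4,suppress=True)
c=pickle.load(open('w1.pkl','rb'))
for p,z in[((403,154),.008),((417,278),.008),((492,137),.008),((497,269),.008),((503,137),.04),((511,277),.04),((514,136),.04),((520,275),.04)]: print(p,z,plane('wrist',p,z,c))
# predicted model corners with estimated pose
cx,cy=.572,-.144
for yaw in(6.5,8):
  a=np.radians(yaw);R=np.array([[np.cos(a),-np.sin(a)],[np.sin(a),np.cos(a)]])
  for l,z in[((-.06,.08),.008),((-.06,-.08),.008),((.039,.08),.008),((.039,-.08),.008),((.039,.08),.04),((.039,-.08),.04)]:
    w=R@l+[cx,cy]; print(yaw,l,z,w,proj('wrist',[*w,z],c))
```

```text
(403, 154) 0.008 [ 0.4945 -0.077   0.008 ]
(417, 278) 0.008 [ 0.5221 -0.2274  0.008 ]
(492, 137) 0.008 [ 0.5921 -0.0582  0.008 ]
(497, 269) 0.008 [ 0.6195 -0.2151  0.008 ]
(503, 137) 0.04 [ 0.5892 -0.0571  0.04  ]
(511, 277) 0.04 [ 0.6208 -0.2123  0.04  ]
(514, 136) 0.04 [ 0.6004 -0.0561  0.04  ]
(520, 275) 0.04 [ 0.6307 -0.2098  0.04  ]
6.5 (-0.06, 0.08) 0.008 [ 0.5033 -0.0713] [411.2153 148.8251]
6.5 (-0.06, -0.08) 0.008 [ 0.5214 -0.2303] [416.3172 280.1512]
6.5 (0.039, 0.08) 0.008 [ 0.6017 -0.0601] [500.414 138.828]
6.5 (0.039, -0.08) 0.008 [ 0.6198 -0.2191] [496.7546 272.0273]
6.5 (0.039, 0.08) 0.04 [ 0.6017 -0.0601] [514.6614 140.0127]
6.5 (0.039, -0.08) 0.04 [ 0.6198 -0.2191] [509.2407 282.4605]
8 (-0.06, 0.08) 0.008 [ 0.5015 -0.0731] [409.4196 150.485 ]
8 (-0.06, -0.08) 0.008 [ 0.5237 -0.2316] [418.0668 281.1207]
8 (0.039, 0.08) 0.008 [ 0.5995 -0.0594] [498.5251 138.1245]
8 (0.039, -0.08) 0.008 [ 0.6218 -0.2178] [498.4796 271.068 ]
8 (0.039, 0.08) 0.04 [ 0.5995 -0.0594] [512.6318 139.2545]
8 (0.039, -0.08) 0.04 [ 0.6218 -0.2178] [511.0977 281.4424]
```

Call:
{"api": "arm_command", "payload": {
  "deltas": [
    [[0.03, 0.03, 0.03], [0.2, 0, 0], 0.5],
    [[0.03, 0.05, 0.03], [0.4, 0, 0], 0.5],
    [[0.03, 0.05, 0.03], [0.5, 0, 0], 0.5],
    [[0.03, 0.05, 0.03], [0.6, 0, 0], 0.5],
    [[0.03, 0.05, 0.03], [0.7, 0, 0], 0.5],
    [[0.03, 0.05, 0.03], [0.8, 0, 0], 0.5],
    [[0.03, 0.05, 0.03], [0.8, 0, 0], 0.5],
    [[0.03, 0.05, 0.03], [0.8, 0, 0], 0.5]
  ]
}}

```text
time_s: 1.82
tool_pos: [0.4305, -0.0724, 0.3886]
ee_rot: [[0.003, 1.0, -0.0], [0.693, -0.002, 0.721], [0.721, -0.003, -0.693]]
wrist_force: [1.0, -0.2, -0.7]
opening: 0.044
grasp_force: 0.0
```

Call:
{"api": "arm_command", "payload": {
  "deltas": [
    [[0.02, 0.02, 0], [0.1, 0, 0], 0.5],
    [[0.04, 0.04, 0], [0.22, 0, 0], 0.5],
    [[0.06, 0.07, 0], [0.33, 0, 0], 0.5],
    [[0.09, 0.1, 0], [0.44, 0, 0], 0.5],
    [[0.105, 0.13, 0], [0.55, 0, 0], 0.5],
    [[0.105, 0.15, 0], [0.66, 0, 0], 0.5],
    [[0.105, 0.16, 0], [0.77, 0, 0], 0.5],
    [[0.105, 0.16, 0], [0.77, 0, 0], 0.5],
    [[0.105, 0.16, 0], [0.77, 0, 0], 0.5]
  ]
}}

```text
time_s: 2.57
tool_pos: [0.5356, 0.0894, 0.3893]
ee_rot: [[0.001, 1.0, -0.002], [0.004, 0.002, 1.0], [1.0, -0.001, -0.004]]
wrist_force: [0.6, -0.0, 1.1]
opening: 0.044
grasp_force: 0.0
```

Call:
{"api": "arm_command", "payload": {
  "deltas": [
    [[0, 0, -0.03], [0, 0, 0], 0.5],
    [[0, 0, -0.07], [0, 0, 0], 0.5],
    [[0, 0, -0.11], [0, 0, 0], 0.5],
    [[0, 0, -0.15], [0, 0, 0], 0.5],
    [[0, 0, -0.18], [0, 0, 0], 0.5],
    [[0, 0, -0.2], [0, 0, 0], 0.5],
    [[0, 0, -0.2], [0, 0, 0], 0.5],
    [[0, 0, -0.2], [0, 0, 0], 0.5]
  ]
}}

```text
time_s: 3.23
tool_pos: [0.5366, 0.0876, 0.1909]
ee_rot: [[-0.002, 1.0, 0.0], [0.003, -0.0, 1.0], [1.0, 0.002, -0.003]]
wrist_force: [0.4, 0.3, 0.7]
opening: 0.044
grasp_force: 0.0
```

Run:
```python
from plant import status, capture, camera_info
import cv2,numpy as np,pickle
np.set_printoptions(precision=4,suppress=True)
o=status.get_obs();print(o['qpos'],o['tool_pos'])
c=camera_info('wrist'); a=capture('wrist'); pickle.dump(c,open('w2.pkl','wb'))
cv2.imwrite('pics/w2.png',a)
cs=camera_info('scene');b=capture('scene');cv2.imwrite('pics/s2.png',b)
o=np.hstack([cv2.resize(a,(400,300)),cv2.resize(b[180:420,250:570],(400,300))]);cv2.imwrite('pics/ws2.png',o);print(c)
```

```text
[-0.5016  0.7161  1.7397  1.1677  1.8777 -0.9508] [0.5366 0.0876 0.1909]
{'K': array([[377.786 ,   0.    , 319.2537],
       [  0.    , 377.786 , 237.7881],
       [  0.    ,   0.    ,   1.    ]]), 'eye': array([0.5358, 0.0056, 0.2651]), 'orientation': array([[ 1.    , -0.0013, -0.0005],
       [-0.0001,  0.2916, -0.9565],
       [ 0.0014,  0.9565,  0.2916]])}
```

View pics/ws2.png

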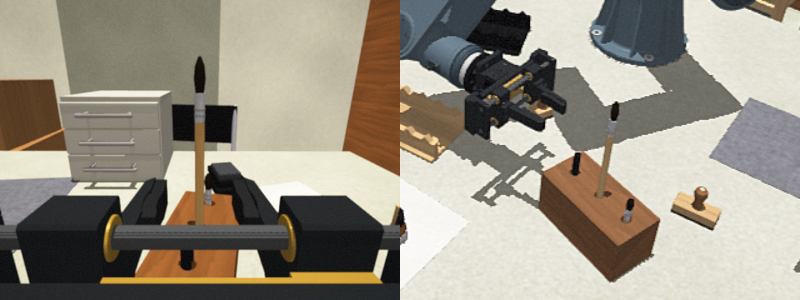

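The wrist view shows the brush centred between the fingers at wrist pixel (320,240), with its tip at (317,92). The scene view shows the gripper just short of the block, with the brush tip at (422,262).

Run:
```python
from h import *
import pickle
np.set_printoptions(precision=4,suppress=True)
c=pickle.load(open('w2.pkl','rb'))
a=cv2.imread('pics/w2.png');s=cv2.imread('pics/s2.png')
h=cv2.cvtColor(a,cv2.COLOR_BGR2HSV)
m=cv2.inRange(h,(8,70,60),(30,255,255))
for r in(205,215,225,235,250,300):
    x=np.where(m[r,295:345])[0]+295
    if len(x): print(r,x.min(),x.max(),x.mean())
d=cv2.inRange(a[80:160,300:335],(0,0,0),(60,60,60)); q=np.where(d); print('wr tip rows',q[0].min()+80,q[0].max()+80,'cols',q[1].min()+300,q[1].max()+300)
d=cv2.inRange(s[250:290,405:440],(0,0,0),(55,55,55)); q=np.where(d); print('sc',q[0].min()+250,q[0].max()+250); 
rt=q[0].min(); top=(q[1][q[0]==rt].mean()+405,rt+250-.5)
d2=np.where(cv2.inRange(a[80:160,300:335],(0,0,0),(60,60,60))); wt=(d2[1][d2[0]==d2[0].min()].mean()+300,d2[0].min()+79.5)
print(wt,top,'tip',tri(ray('wrist',wt,c),ray('scene',top)))
```

```text
205 311 327 319.0
215 311 327 319.0
225 311 327 319.0
235 311 327 319.0
250 312 326 319.0
300 312 325 318.5
wr tip rows 91 148 cols 311 328
sc 261 276
(np.float64(319.5), np.float64(90.5)) (np.float64(423.0), np.float64(260.5)) tip (array([0.5361, 0.2541, 0.2838]), np.float64(0.0006742034591461102))
```

Call:
{"api": "arm_command", "payload": {
  "deltas": [
    [[0, 0.02, 0], [0, 0, 0], 0.5],
    [[0, 0.045, 0], [0, 0, 0], 0.5],
    [[0, 0.07, 0], [0, 0, 0], 0.5],
    [[0, 0.09, 0], [0, 0, 0], 0.5],
    [[0, 0.105, 0], [0, 0, 0], 0.5],
    [[0, 0.115, 0], [0, 0, 0], 0.5],
    [[0, 0.12, 0], [0, 0, 0], 0.5],
    [[0, 0.12, 0], [0, 0, 0], 0.5],
    [[0, 0.12, 0], [0, 0, 0], 0.5]
  ]
}}

```text
time_s: 4.08
tool_pos: [0.5363, 0.2082, 0.1911]
ee_rot: [[-0.003, 1.0, -0.0], [0.001, 0.0, 1.0], [1.0, 0.003, -0.001]]
wrist_force: [-0.1, -0.1, 0.2]
opening: 0.0438
grasp_force: 0.0
```

Call:
{"api": "arm_command", "payload": {
  "deltas": [
    [[0, 0, 0], [0, 0, 0], 0.3],
    [[0, 0, 0], [0, 0, 0], 0.2],
    [[0, 0, 0], [0, 0, 0], 0.1],
    [[0, 0, 0], [0, 0, 0], 0],
    [[0, 0, 0], [0, 0, 0], 0],
    [[0, 0, 0], [0, 0, 0], 0],
    [[0, 0, 0], [0, 0, 0], 0],
    [[0, 0, 0], [0, 0, 0], 0],
    [[0, 0, 0], [0, 0, 0], 0],
    [[0, 0, 0], [0, 0, 0], 0]
  ]
}}

```text
time_s: 4.92
tool_pos: [0.536, 0.2086, 0.1903]
ee_rot: [[-0.001, 1.0, 0.0], [0.001, -0.0, 1.0], [1.0, 0.001, -0.001]]
wrist_force: [2.1, -0.8, -1.9]
opening: 0.0095
grasp_force: 29.4
```

Call:
{"api": "arm_command", "payload": {
  "deltas": [
    [[0, 0, 0.003], [0, 0, 0], 0],
    [[0, 0, 0.007], [0, 0, 0], 0],
    [[0, 0, 0.011], [0, 0, 0], 0],
    [[0, 0, 0.015], [0, 0, 0], 0],
    [[0, 0, 0.019], [0, 0, 0], 0],
    [[0, 0, 0.023], [0, 0, 0], 0],
    [[0, 0, 0.027], [0, 0, 0], 0],
    [[0, 0, 0.031], [0, 0, 0], 0],
    [[0, 0, 0.035], [0, 0, 0], 0],
    [[0, 0, 0.039], [0, 0, 0], 0],
    [[0, 0, 0.043], [0, 0, 0], 0],
    [[0, 0, 0.047], [0, 0, 0], 0]
  ]
}}

```text
time_s: 5.92
tool_pos: [0.5358, 0.2087, 0.2379]
ee_rot: [[-0.001, 1.0, -0.0], [0.0, 0.0, 1.0], [1.0, 0.001, -0.0]]
wrist_force: [1.2, -0.8, -8.7]
opening: 0.0098
grasp_force: 29.5
```

Call:
{"api": "arm_command", "payload": {
  "deltas": [
    [[0, 0, 0.005], [0, 0, 0], 0],
    [[0, 0, 0.01], [0, 0, 0], 0],
    [[0, 0, 0.015], [0, 0, 0], 0],
    [[0, 0, 0.025], [0, 0, 0], 0],
    [[0, 0, 0.035], [0, 0, 0], 0],
    [[0, 0, 0.05], [0, 0, 0], 0],
    [[0, 0, 0.065], [0, 0, 0], 0],
    [[0, 0, 0.08], [0, 0, 0], 0],
    [[0, 0, 0.095], [0, 0, 0], 0],
    [[0, 0, 0.11], [0, 0, 0], 0],
    [[0, 0, 0.12], [0, 0, 0], 0],
    [[0, 0, 0.12], [0, 0, 0], 0]
  ]
}}

```text
time_s: 6.92
tool_pos: [0.5362, 0.2086, 0.3602]
ee_rot: [[-0.006, 1.0, -0.0], [0.001, 0.0, 1.0], [1.0, 0.006, -0.001]]
wrist_force: [-0.1, -0.9, -0.9]
opening: 0.0096
grasp_force: 29.5
```

Run:
```python
from plant import status, capture, camera_info
import cv2,numpy as np,pickle
np.set_printoptions(precision=4,suppress=True)
o=status.get_obs();print(o['qpos'],o['tool_pos'],o['wrist_force'],o['grasp_force'])
c=camera_info('wrist'); a=capture('wrist'); pickle.dump(c,open('w3.pkl','wb'))
cv2.imwrite('pics/w3.png',a)
b=capture('scene');cv2.imwrite('pics/s3.png',b)
cv2.imwrite('pics/ws3.png',np.hstack([cv2.resize(a,(400,300)),cv2.resize(b[130:430,250:650],(400,300))]))
```

```text
[-0.2931  0.3525  1.8266  1.3989  1.8099 -0.635 ] [0.5362 0.2086 0.3602] [-0.1203 -0.8728 -0.9122] 29.51636239886284
```

View pics/ws3.png

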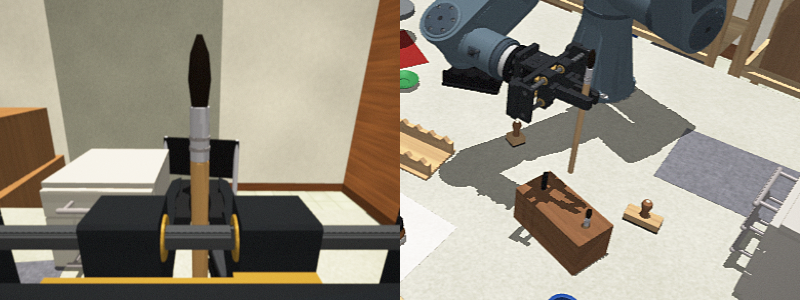

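Call:
{"api": "arm_command", "payload": {
  "deltas": [
    [[0, -0.02, 0.02], [-0.12, 0, 0], 0],
    [[-0.01, -0.05, 0.03], [-0.24, 0, 0], 0],
    [[-0.02, -0.08, 0.04], [-0.36, 0, 0], 0],
    [[-0.03, -0.11, 0.04], [-0.48, 0, 0], 0],
    [[-0.04, -0.14, 0.04], [-0.6, 0, 0], 0],
    [[-0.05, -0.17, 0.04], [-0.72, 0, 0], 0],
    [[-0.06, -0.2, 0.04], [-0.84, 0, 0], 0],
    [[-0.07, -0.23, 0.04], [-0.96, 0, 0], 0],
    [[-0.08, -0.26, 0.03], [-1.08, 0, 0], 0],
    [[-0.09, -0.28, 0.02], [-1.2, 0, 0], 0],
    [[-0.1, -0.29, 0.01], [-1.32, 0, 0], 0],
    [[-0.106, -0.3, 0.01], [-1.44, 0, 0], 0]
  ]
}}

```text
time_s: 8.02
tool_pos: [0.4284, -0.0925, 0.3649]
ee_rot: [[0.001, 1.0, -0.004], [0.992, -0.0, 0.126], [0.126, -0.004, -0.992]]
wrist_force: [0.7, 1.4, -1.5]
opening: 0.0098
grasp_force: 29.6
```

Call:
{"api": "arm_command", "payload": {
  "deltas": [
    [[0, 0, 0], [-0.06, 0, 0], 0],
    [[0, 0, 0], [-0.131, 0, 0], 0],
    [[0, 0, 0], [-0.131, 0, 0], 0],
    [[0, 0, 0], [-0.131, 0, 0], 0],
    [[0, 0, 0], [-0.131, 0, 0], 0],
    [[0, 0, 0], [-0.131, 0, 0], 0]
  ]
}}

```text
time_s: 8.52
tool_pos: [0.4299, -0.0915, 0.3668]
ee_rot: [[-0.001, 1.0, -0.001], [1.0, 0.001, 0.001], [0.001, -0.001, -1.0]]
wrist_force: [0.2, 0.0, -0.3]
opening: 0.0095
grasp_force: 29.6
```

Run:
```python
from plant import status, capture, camera_info
import cv2,numpy as np,pickle
np.set_printoptions(precision=4,suppress=True)
o=status.get_obs();print(o['qpos'],o['tool_pos'],o['wrist_force'],o['grasp_force'])
c=camera_info('wrist'); a=capture('wrist'); pickle.dump(c,open('w4.pkl','wb')); print(c['eye'],c['orientation'])
cv2.imwrite('pics/w4.png',a)
```

```text
[-0.4814 -0.1869  1.8443  0.0003  1.4857 -0.4819] [ 0.4299 -0.0915  0.3668] [ 0.1905  0.0321 -0.3032] 29.578699842095375
[ 0.4293 -0.0172  0.4483] [[ 1.     -0.0011  0.0014]
 [ 0.0007  0.9577  0.2878]
 [-0.0017 -0.2878  0.9577]]
```

View pics/w4.png

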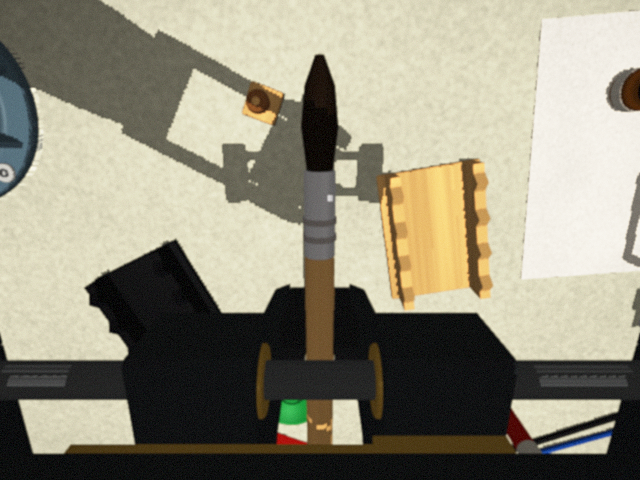

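The held brush is level: bristles rows 55–170, ferrule to row 258, at column 320. The rest is clear of the gripper at cols 379–492, rows 158–308. I'll fit its base edges.

Run:
```python
from h import *
import pickle
np.set_printoptions(precision=4,suppress=True)
c=pickle.load(open('w4.pkl','rb'));a=cv2.imread('pics/w4.png');h=cv2.cvtColor(a,cv2.COLOR_BGR2HSV)
m=cv2.inRange(h,(8,90,50),(28,255,255)); m[:, :345]=0; m[:,505:]=0; m[:140]=0;m[315:]=0
def P(p,z=.008): return plane('wrist',p,z,c)[:2]
L=np.array([P((np.where(m[r])[0].min()-.5,r)) for r in range(195,280)])
T=np.array([P((x,np.where(m[:,x])[0].min()-.5)) for x in range(408,458)])
B=np.array([P((x,np.where(m[:,x])[0].max()+.5)) for x in range(418,464)])
def fit(Q):
    x=Q.astype(np.float32); v=cv2.fitLine(x,cv2.DIST_HUBER,0,.001,.001).ravel(); return v[2:],v[:2]
def ang(v): return np.degrees(np.arctan2(v[1],v[0]))%180
for n,Q in(('L',L),('T',T),('B',B)):
    p,v=fit(Q); print(n,p,ang(v))
yaw=np.radians(np.mean([ang(fit(L)[1])-90,(ang(fit(T)[1])+90)%180-90,(ang(fit(B)[1])+90)%180-90])); print('yaw',np.degrees(yaw))
ex=np.array([np.cos(yaw),np.sin(yaw)]);ey=np.array([-ex[1],ex[0]])
l,t,b=[np.median(Q@e) for Q,e in((L,ex),(T,ey),(B,ey))]
print('len y',t-b); ctr=ex*(l+.06)+ey*(t+b)/2; print('centre',ctr)
q=lambda x,y,z:proj('wrist',[*(ctr+ex*x+ey*y),z],c)
print([q(x,y,z) for x,y,z in[(-.06,.08,.008),(-.06,-.08,.008),(.039,.08,.04),(.039,-.08,.04),(.045,.06,.05),(-.045,-.06,.05)]])
for r in(55,170,258): print('brush',plane('wrist',(320,r),.3218,c)-[.4299,-.0915,.3668])
```

```text
L [ 0.5069 -0.149 ] 99.89331
T [ 0.5614 -0.0623] 9.809075
B [ 0.5826 -0.2202] 9.760565
yaw 9.820983
len y 0.1591176427430838
centre [ 0.5666 -0.1422]
[array([375.5262, 175.1045]), array([391.5061, 299.0807]), array([472.1182, 163.1087]), array([479.5854, 298.1755]), array([482.5611, 182.0479]), array([409.021 , 297.6471])]
brush [-0.0006  0.0945 -0.045 ]
brush [-0.0006  0.0597 -0.045 ]
brush [-0.0005  0.0288 -0.045 ]
```

Call:
{"api": "arm_command", "payload": {
  "deltas": [
    [[0.01, -0.004, 0], [0, 0, -0.12], 0],
    [[0.03, -0.01, 0], [0, 0, -0.24], 0],
    [[0.05, -0.016, 0], [0, 0, -0.36], 0],
    [[0.07, -0.022, 0], [0, 0, -0.48], 0],
    [[0.09, -0.028, 0], [0, 0, -0.6], 0],
    [[0.11, -0.035, 0], [0, 0, -0.72], 0],
    [[0.13, -0.041, -0.01], [0, 0, -0.84], 0],
    [[0.14, -0.044, -0.03], [0, 0, -0.96], 0],
    [[0.15, -0.048, -0.05], [0, 0, -1.08], 0],
    [[0.1515, -0.048, -0.07], [0, 0, -1.2], 0],
    [[0.1515, -0.048, -0.09], [0, 0, -1.32], 0],
    [[0.1515, -0.048, -0.11], [0, 0, -1.399], 0]
  ]
}}

```text
time_s: 9.57
tool_pos: [0.5814, -0.14, 0.2557]
ee_rot: [[0.986, 0.165, -0.002], [0.165, -0.986, 0.001], [-0.002, -0.001, -1.0]]
wrist_force: [0.1, 0.1, -0.4]
opening: 0.0096
grasp_force: 29.6
```

Call:
{"api": "arm_command", "payload": {
  "deltas": [
    [[0, 0, -0.02], [0, 0, 0], 0],
    [[0, 0, -0.04], [0, 0, 0], 0],
    [[0, 0, -0.06], [0, 0, 0], 0],
    [[0, 0, -0.08], [0, 0, 0], 0],
    [[0, 0, -0.095], [0, 0, 0], 0],
    [[0, 0, -0.1], [0, 0, 0], 0],
    [[0, 0, -0.1], [0, 0, 0], 0],
    [[0, 0, -0.1], [0, 0, 0], 0],
    [[0, 0, -0.1], [0, 0, 0], 0]
  ]
}}

```text
time_s: 10.32
tool_pos: [0.5821, -0.1399, 0.1585]
ee_rot: [[0.985, 0.172, 0.001], [0.172, -0.985, -0.001], [0.001, 0.001, -1.0]]
wrist_force: [0.5, -0.3, -0.2]
opening: 0.0098
grasp_force: 29.6
```

Run:
```python
from plant import status, capture, camera_info
import cv2,numpy as np
np.set_printoptions(precision=4,suppress=True)
o=status.get_obs();print(o['tool_pos'],o['wrist_force'],o['torque'],np.degrees(np.arctan2(*o['ee_rot'][[1,0],0])))
b=capture('scene');cv2.imwrite('pics/s5.png',b)
t=capture('top');cv2.imwrite('pics/t5.png',t)
cv2.imwrite('pics/ws5.png',np.hstack([cv2.resize(b[190:340,170:330],(400,375),interpolation=2),cv2.resize(t[150:300,290:450],(400,375),interpolation=2)]))
```

```text
[ 0.5821 -0.1399  0.1585] [ 0.5053 -0.3181 -0.1581] [-0.0101 -0.0188 -0.0124] 9.881697129653094
```

View pics/ws5.png

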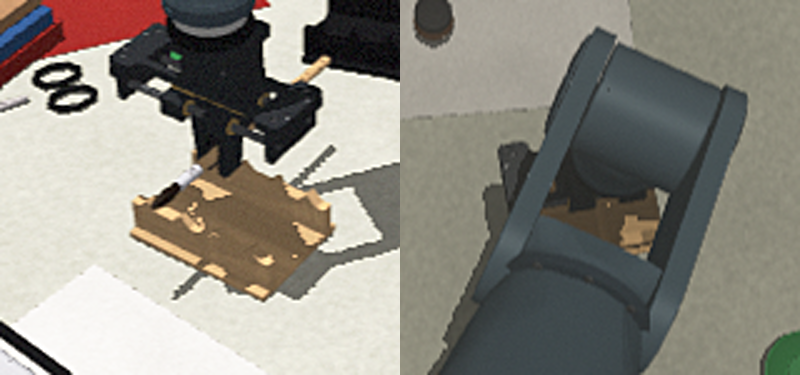

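The scene view shows the brush above the rest, with the bristle end at crop (165,195) pointing outward over the far rail. I'll descend to just above contact.

Call:
{"api": "arm_command", "payload": {
  "deltas": [
    [[0, 0, -0.015], [0, 0, 0], 0],
    [[0, 0, -0.03], [0, 0, 0], 0],
    [[0, 0, -0.045], [0, 0, 0], 0],
    [[0, 0, -0.055], [0, 0, 0], 0],
    [[0, 0, -0.06], [0, 0, 0], 0],
    [[0, 0, -0.062], [0, 0, 0], 0],
    [[0, 0, -0.062], [0, 0, 0], 0],
    [[0, 0, -0.062], [0, 0, 0], 0],
    [[0, 0, -0.062], [0, 0, 0], 0]
  ]
}}

```text
time_s: 11.17
tool_pos: [0.582, -0.1396, 0.0963]
ee_rot: [[0.985, 0.172, 0.001], [0.172, -0.985, -0.001], [0.0, 0.001, -1.0]]
wrist_force: [-0.4, 1.0, 0.3]
opening: 0.0093
grasp_force: 29.6
```

Call:
{"api": "arm_command", "payload": {
  "deltas": [
    [[0, 0, -0.0005], [0, 0, 0], 0],
    [[0, 0, -0.001], [0, 0, 0], 0],
    [[0, 0, -0.0015], [0, 0, 0], 0],
    [[0, 0, -0.002], [0, 0, 0], 0],
    [[0, 0, -0.002], [0, 0, 0], 0],
    [[0, 0, -0.002], [0, 0, 0], 0]
  ]
}}

```text
time_s: 11.67
tool_pos: [0.5814, -0.1393, 0.0933]
ee_rot: [[0.985, 0.172, -0.001], [0.172, -0.985, -0.0], [-0.001, -0.0, -1.0]]
wrist_force: [0.6, -1.3, -0.8]
opening: 0.0092
grasp_force: 29.6
```

Run:
```python
from plant import status, capture
import cv2,numpy as np
o=status.get_obs();print(o['tool_pos'],o['wrist_force'],o['torque'])
b=capture('scene');w=capture('wrist')
cv2.imwrite('pics/ws6.png',np.hstack([cv2.resize(b[190:340,170:330],(400,375),interpolation=2),cv2.resize(w,(400,375))]))
```

```text
[ 0.58136151 -0.1393296   0.09325858] [ 0.61482748 -1.32359544 -0.77575804] [ 0.04033175 -0.02490096  0.0392755 ]
```

View pics/ws6.png

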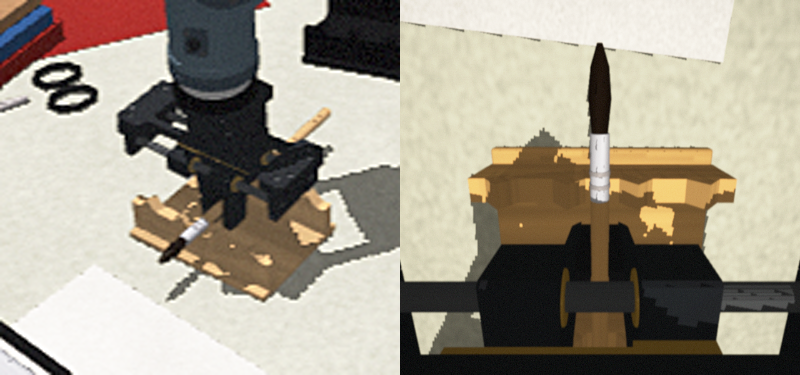

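The wrist view shows the brush at column 600, centred between the teeth, with its bristles past the base end. Now the final millimetres, watching the force.

Call:
{"api": "arm_command", "payload": {
  "deltas": [
    [[0, 0, -0.0005], [0, 0, 0], 0],
    [[0, 0, -0.001], [0, 0, 0], 0],
    [[0, 0, -0.0015], [0, 0, 0], 0],
    [[0, 0, -0.0015], [0, 0, 0], 0],
    [[0, 0, -0.0015], [0, 0, 0], 0]
  ]
}}

```text
time_s: 12.18
tool_pos: [0.5814, -0.1393, 0.0917]
ee_rot: [[0.985, 0.172, -0.001], [0.172, -0.985, -0.0], [-0.001, -0.0, -1.0]]
wrist_force: [0.2, 0.1, -1.3]
opening: 0.0094
grasp_force: 29.6
```

Call:
{"api": "arm_command", "payload": {
  "deltas": [
    [[0, 0, -0.0005], [0, 0, 0], 0],
    [[0, 0, -0.001], [0, 0, 0], 0],
    [[0, 0, -0.001], [0, 0, 0], 0],
    [[0, 0, -0.001], [0, 0, 0], 0]
  ]
}}

```text
time_s: 12.52
tool_pos: [0.5815, -0.1393, 0.0909]
ee_rot: [[0.985, 0.172, -0.001], [0.172, -0.985, -0.0], [-0.001, 0.0, -1.0]]
wrist_force: [0.0, 0.3, 0.0]
opening: 0.0095
grasp_force: 29.5
```

Call:
{"api": "arm_command", "payload": {
  "deltas": [
    [[0, 0, -0.0004], [0, 0, 0], 0],
    [[0, 0, -0.0007], [0, 0, 0], 0],
    [[0, 0, -0.0007], [0, 0, 0], 0],
    [[0, 0, -0.0007], [0, 0, 0], 0]
  ]
}}

```text
time_s: 12.85
tool_pos: [0.5815, -0.1394, 0.0908]
ee_rot: [[0.985, 0.172, -0.001], [0.172, -0.985, -0.0], [-0.001, 0.0, -1.0]]
wrist_force: [-3.0, 1.4, 5.4]
opening: 0.0096
grasp_force: 29.0
```

Run:
```python
from plant import status,capture
for i in range(4):
    o=status.get_obs();print(o['tool_pos'].round(4),o['wrist_force'].round(2),o['torque'].round(3)); capture('top')
```

```text
[ 0.5815 -0.1394  0.0908] [-3.05  1.39  5.42] [0.122 0.272 0.005]
[ 0.5815 -0.1394  0.0908] [-2.15  0.82  5.65] [ 0.085  0.268 -0.019]
[ 0.5815 -0.1393  0.0907] [-1.78  1.29  5.16] [ 0.151  0.276 -0.03 ]
[ 0.5815 -0.1394  0.0908] [-2.34  1.3   4.81] [ 0.136  0.295 -0.016]
```

Contact at about 5 N, seated at the expected height. I'll release gently.

Call:
{"api": "arm_command", "payload": {
  "deltas": [
    [[0, 0, 0.0003], [0, 0, 0], 0.1],
    [[0, 0, 0.0003], [0, 0, 0], 0.15],
    [[0, 0, 0.0003], [0, 0, 0], 0.2],
    [[0, 0, 0.0003], [0, 0, 0], 0.25],
    [[0, 0, 0.0003], [0, 0, 0], 0.3],
    [[0, 0, 0.0003], [0, 0, 0], 0.4],
    [[0, 0, 0.0003], [0, 0, 0], 0.4],
    [[0, 0, 0.0003], [0, 0, 0], 0.4],
    [[0, 0, 0.0003], [0, 0, 0], 0.4]
  ]
}}

```text
time_s: 13.8
tool_pos: [0.5814, -0.1393, 0.0904]
ee_rot: [[0.985, 0.172, -0.001], [0.172, -0.985, -0.0], [-0.001, -0.0, -1.0]]
wrist_force: [-0.2, 0.2, 0.4]
opening: 0.0353
grasp_force: 0.0
```

Call:
{"api": "arm_command", "payload": {
  "deltas": [
    [[0, 0, 0.005], [0, 0, 0], 0.4],
    [[0, 0, 0.015], [0, 0, 0], 0.4],
    [[0, 0, 0.03], [0, 0, 0], 0.4],
    [[0, 0, 0.055], [0, 0, 0], 0.4],
    [[0, 0, 0.08], [0, 0, 0], 0.4],
    [[0, 0, 0.11], [0, 0, 0], 0.4],
    [[0, 0, 0.14], [0, 0, 0], 0.4],
    [[0, 0, 0.17], [0, 0, 0], 0.4],
    [[0, 0, 0.19], [0, 0, 0], 0.4],
    [[0, 0, 0.2], [0, 0, 0], 0.4],
    [[0, 0, 0.2], [0, 0, 0], 0.4]
  ]
}}

```text
time_s: 14.72
tool_pos: [0.5825, -0.1398, 0.2942]
ee_rot: [[0.985, 0.172, 0.005], [0.172, -0.985, -0.003], [0.004, 0.003, -1.0]]
wrist_force: [0.7, 0.6, -0.5]
opening: 0.0357
grasp_force: 0.0
```

Run:
```python
from plant import status, capture
import cv2,numpy as np
o=status.get_obs();print(o['tool_pos'],o['wrist_force'],o['opening'],o['time_s'])
b=capture('scene');w=capture('wrist')
cv2.imwrite('pics/ws7.png',np.hstack([cv2.resize(b[190:430,170:490],(440,330)),cv2.resize(w[:,160:480],(220,330)) if 0 else cv2.resize(w,(360,330))]))
```

```text
[ 0.58252242 -0.13976147  0.29418118] [ 0.66756916  0.59281774 -0.48102068] 0.035695237219350286 14.7167
```

View pics/ws7.png

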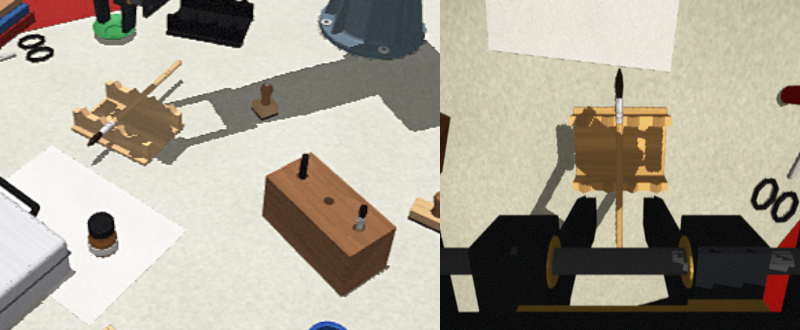

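The brush lies in the middle notch pair, from crop (95,138) to (180,65), with its bristles clear past the end of the rest. The gripper is clear and the other objects are where they were.

```bash
python3 -c "
from plant import job
print(job.close_job())"
```

```text
the job is handed in; nothing more can be done
None
```

The long brush now lies in the rest's middle notch pair with its bristles out past the end; I set it down at about 5 N, let go, moved the gripper clear and handed the job in at about 15 s, though no verdict came back.

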